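Pry the spring clip off the tape dispenser's spindle

ROBOT

A 7-joint arm with a two-finger parallel gripper is mounted at the origin on the work surface. World frame = base frame: x ahead of the robot, y to its left, z up, the work surface at z = 0. Lengths are in mm, angles in rad, forces in N, time in s.
With the tool pointing down it reaches from about 400 to 875 mm from the base axis. Payload 4.4 kg.
Tool frame: the origin (TCP) lies at the very end of the fingers, on their centre line; the grasp point (between the pads) lies 19 mm behind it; z points along the fingers, y is the direction in which the jaws open and shut (so a half turn about z gives the same grasp; the last joint's range is limited). The gripper opens to 85 mm and grips with 20 to 120 N. Pads are 22 mm wide; open, the fingers measure 114 mm over their backs; the gripper's body (76 mm by 85 mm) begins 54 mm behind the grasp point. The pads swing forward as they close: fully open they stand 13 mm farther back than shut.
Start: joints at [-1.402, 0.628, 0.038, 1.517, -0.027, 0.996, -0.02], TCP at [151.196, 632.185, 231.313] pointing down, gripper open.
Joint ranges: [-3.06, 3.06], [-0.37, 2.12], [-1.25, 1.32], [0.18, 2.47], [-1.1, 4.24], [0.23, 1.98], [-2.94, 2.94]. Speed limits (rad/s): [2.57, 2.57, 3.14, 3.14, 3.14, 3.14, 3.14].

INTERFACE

Orientations are given as [roll, pitch, yaw] about the fixed x, y, z axes, in that order (R = Rz(yaw) Ry(pitch) Rx(roll)).
In Python, from cell import read_state, get_image, calibration, finish_job gives the robot as it stands. The module is installed in compiled form; this text tells all that it offers.
- The arm moves only by the tool apply_moves, never from a script. Its argument "increments" is a list of rows, each an object of numbers: "tx", "ty", "tz": the shift along the world's x, y, z in m; "rx", "ry", "rz": the turn, a rotation vector about the world's x, y, z in units of 5 degrees (1.0 is 5 degrees); "claw": the finger opening in m, from 0 to 0.0854. In form: [{"tx": .., "ty": .., "tz": .., "rx": .., "ry": .., "rz": .., "claw": ..}, ...]. A call has 1 to 12 rows; each row is the pose to reach, as a shift and turn from the pose commanded when the call began; what a row does not reach only later rows make up. A row lasts 1/10 s, in which the tool goes at most 50 mm and 8.59 degrees, less where a joint would pass 70% of its speed; a pose out of reach is approached as far as the arm can. A call with a gripper value outside its range is refused whole. The fingers move at their own pace and stop on an object; the grip force is fixed at half the most. Time passes only in rows, so rows that repeat a pose let the fingers close. It gives the time, the measured TCP pose, the force and the opening at its end, in the units of the state.
- read_state(): the state, without advancing time (a new reading comes with each control period).
- get_image(name): name is "scene" or "top"; returns the picture (384x512x3 uint8, red, green, blue); there is no depth.
- calibration(name): a dict with "camera_matrix" (3x3 intrinsics, pixels), "origin" and "attitude" of the camera in the world. Camera axes: x right, y up, looking along -z (the intrinsics and any distortion apply to the point x, -y, -z); pixel columns grow to the right and rows downward; lengths in mm; the calibration is good to about 2 mm. A picture is of the moment at which its call begins. calibration takes no time and is no camera call.
- finish_job(): hands the job in, once; it reports no verdict.
The state is a dict: "clock": time; "qpos": joint angles; "qd": joint speeds; "tau": joint torques, N m; "eef_pos": TCP position; "tool_rot": TCP orientation; "force": force on the tool from outside, world axes, zero at the start; "torque": the same for the moment, N m; "width": finger opening in mm.
Only numpy, scipy, OpenCV 4.12 (cv2) and the standard library are available. Lean on these libraries where they do the work, as an engineer would, in place of code of your own. Each camera call takes 0.05 s, during which the arm holds its last target. There are 200 camera calls.

TASK

Take the hooked pick from its cradle and use it to pry the spring clip sideways out of the groove of the tape dispenser's spindle, leaving the clip lying free on the yellow reel. Go gently: feel for the reel with the hook's tip rather than pressing hard on it, pull steadily without yanking, and keep the gripper itself off the clip and the dispenser. Then lay the pick back in its cradle and leave the other things on the shelf alone.

Things in the scene. Friction and masses are not known exactly. Their poses are not given: they have to be found in the camera images.
- dispenser: Aluminium tape dispenser on its side, screwed down. Origin on the spindle axis at shelf level, z up, toothed cutter to its own -x (125 mm out). Base plate 14 mm high, on it a tape roll topped by a yellow reel flange: flat disc of radius 52 mm, its top 44 mm above the shelf. Pressing on it with the pick by more than 7 N marks it.
- spindle (a point): Point on the vertical spindle axis at the level of the yellow flange's top. Above it the steel spindle stands 15 mm out: a groove (neck) of radius 6 mm for the first 6 mm, then a head of radius 8 mm.
- clip: Dark steel spring clip, a flat fork 4 mm thick, 21 mm wide, x = -9 to 26 mm, lying on the yellow flange in the spindle's groove. Origin on the spindle axis when seated, at its underside; z up. Own +x points from the spindle to its eye, within about 35 degrees of world -y. Two sprung prongs grip the neck: pulled along +x it gives way at about 5 to 10 N within 8 mm, is clear after 20 mm. Over 18 N bends it.
- pick: Hooked pick, about 130 g. Orange handle 100 mm long (own x), 14 wide, 18 high (z); origin at the handle's middle, z up. A steel shank leads to a dark collar at x = 105 mm, where a 4 mm round-ended steel hook rod points straight down (-z). The rod is clamped at a length that differs each time and is not measured: its tip lies 32 to 48 mm below the handle's middle line. It does not slip.
- cradle: Black cradle fixed on the shelf, base 115 by 70 mm, 8 mm high; origin under its middle. The handle rests along its x in two open-topped slots, 20 mm wide, 8 mm thick, at x = -42 and 42 mm (slot floor 46 mm, cheek tops 58 mm above the shelf); between them the handle is free on both sides. The pick's hook points to its +x, past the base.
- cradle_rest (a point): Where the middle of the pick's handle lies when it rests in the cradle, 55 mm above the shelf; axes as the cradle's.
- stapler: Red stapler, 130 by 36 mm, 41 mm high, origin under its middle. Bystander.
- clip_jar: Closed jar of steel paper clips, 62 mm diameter, 72 mm high, origin under its middle. Bystander.
- paperweight: Round green glass paperweight, 74 mm diameter, 45 mm high, origin under its middle. Bystander.
- storage_box: Smoky grey storage box with a press-button lid, 208 by 148 mm, 112 mm high, origin under its middle. Bystander.
- eye (a point): Middle of the clip's eye, at the clip's underside, 16.75 mm along the clip's +x; axes as the clip's. The eye is a hole through the clip, 12.5 mm long (x) and 10 mm wide (y), closed at its outer end by a 3 mm wide bar to pull on; the yellow flange lies right under it.
Mind the look-alikes: they are no part of the job. Of the things that look like the pick, the larger one is meant. Several things look just like the dispenser: the one meant starts farthest to the robot's left.

How it is judged (in metres and radians):
On the way, in this order (a step that is already met when the one before it is completed fails the run):
1. the pick is lifted out of its cradle while the clip is still seated (height (world z) of pick above 0.07 m and horizontal distance between clip and spindle below 0.004 m), for 0.1 s.
2. the clip is pried clear of the spindle while the pick is off its cradle (horizontal distance between clip and spindle above 0.02 m and height (world z) of pick above 0.07 m), for 0.1 s.
At the end, for the whole second after the job is handed in: The clip lies at rest on the yellow flange, its origin 20 to 52 mm from the spindle axis and within 8 mm of the flange's level; the pick rests in its cradle, its middle within 12 mm of the rest point, in line with it within 7 degrees and upright within 8 degrees, at rest and let go (horizontal distance between clip and spindle between 0.02 and 0.052 m and z of clip in the frame of spindle between -0.008 and 0.008 m and linear speed of each of clip, pick below 0.02 m/s and distance between pick and cradle_rest below 0.012 m and angle between the x axis of pick and the x axis of cradle_rest, either way round below 0.12 rad and angle between pick's own z axis and vertical below 0.15 rad); the robot touches nothing.
It fails at once if the pick presses on the dispenser with more than 7 N (contact force between pick and dispenser above 7 N).
It fails at once if the pick loads the clip with more than 18 N (contact force between pick and clip above 18 N).
It fails at once if the gripper or arm touches the clip or bumps the dispenser (contact force between any of the arm, the fingers and clip above 0.5 N or contact force between any of the arm, the fingers and dispenser above 2 N).
It fails at once if the clip springs away (horizontal distance between clip and spindle above 0.08 m).
It fails at once if another thing on the shelf is moved (distance of any of stapler, clip_jar, paperweight, storage_box from where it was at the start of the episode above 0.015 m).
It also fails if it takes over 51 s, if anything falls off the work surface, if the arm or the gripper's body presses on something with over 40 N, if the wrist force passes 120 N, or if a joint passes its speed limit or range.

## Working session

There is one attempt and no reset: what is moved stays moved. The work goes in short steps, Python scripts to look and compute and a tool call to move; the robot and the scene stay as the last step left them, time stands still between calls to the robot, and variables do not carry over. Pictures are saved under pics/ and viewed, about 8 in all and at most 12, crops included, and the job is handed in when it is done.

Besides the shell and the picture viewer there is one more tool, called after ">>>" by a JSON object that holds its "op" and its "data", one argument or row to a line. apply_moves: Moves the arm, as the interface text tells. Its arguments: {"type":"object","properties":{"increments":{"type":"array"}},"required":["increments"]}

```bash
mkdir -p pics
cat > h.py <<'E'
import numpy as np, cv2
from cell import *
def save(n,f):
    im=get_image(n); cv2.imwrite('pics/'+f,im[:,:,::-1]); return im
E
python3 - <<'E'
from h import *
a=save('scene','s0.png');b=save('top','t0.png')
cv2.imwrite('pics/b0.png',cv2.resize(np.vstack([a,b])[:,:,::-1],None,fx=.78,fy=.78,interpolation=cv2.INTER_AREA))
for n in('scene','top'):print(calibration(n))
print(read_state())
E
```

```text
{'camera_matrix': array([[422.686432  ,   0.        , 248.57530462],
       [  0.        , 422.686432  , 187.88888703],
       [  0.        ,   0.        ,   1.        ]]), 'origin': array([ 961.57130027, -409.71560156,  975.64337218]), 'attitude': array([0.56420848, 0.00338551, 0.71503918])}
{'camera_matrix': array([[376.91177593,   0.        , 258.21562709],
       [  0.        , 376.91177593, 186.1384613 ],
       [  0.        ,   0.        ,   1.        ]]), 'origin': array([408.18195346,  41.92108081, 995.47143269]), 'attitude': array([ 0.14198191,  0.00508687, -1.58328705])}
{'clock': 0.1, 'qpos': array([-1.40179479,  0.62926325,  0.0384433 ,  1.51827123, -0.02701119,
        0.99631083, -0.02002362]), 'qd': array([ 2.44530776e-04, -1.41306713e-03,  6.09092678e-04, -4.79560911e-03,
        1.10541164e-03, -4.44455927e-05,  4.05585569e-04]), 'tau': array([ 3.97528784e-03, -5.64544630e+01,  1.23077217e+00, -1.93975425e+01,
        1.12913692e-02,  5.52525278e-03, -1.44604184e-05]), 'eef_pos': array([151.05701459, 631.62082666, 230.47376089]), 'tool_rot': array([-3.13985777e+00,  8.04308902e-06,  2.90676253e+00]), 'force': array([0.05118031, 0.06025268, 0.11467807]), 'torque': array([0.05965134, 0.00660064, 0.03696021]), 'width': 85.20796239961268}
```

View pics/s0.png

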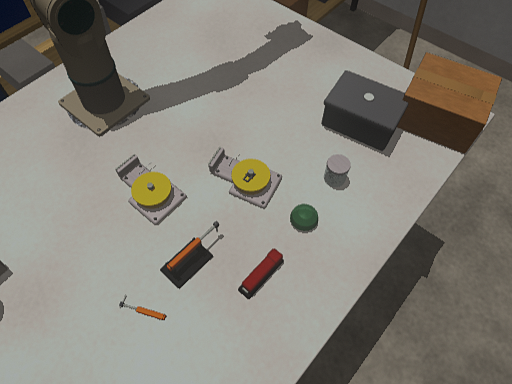

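View pics/t0.png

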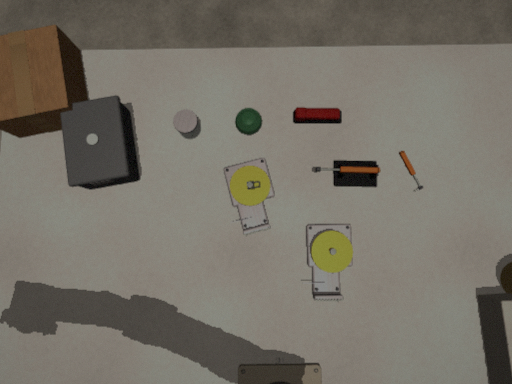

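Top view: the candidates for the pick are the large one in the cradle at (355,170) and the small one at (412,170). I choose the large one. The candidates for the dispenser are at (250,185) and (332,252). The robot's left (+y) is image left, so (250,185) is meant, and it carries the clip. Next I check these in one close crop and measure.

```bash
cat >> h.py <<'E'
from scipy.spatial.transform import Rotation as Ro
def cam(n):
    c=calibration(n); return np.array(c['camera_matrix']),np.array(c['origin']),Ro.from_euler('xyz',c['attitude']).as_matrix()
def unproj(n,uv,z):
    K,o,R=cam(n); u,v=uv; d=R@np.array([(u-K[0,2])/K[0,0],-(v-K[1,2])/K[1,1],-1.]); return o+d*(z-o[2])/d[2]
def proj(n,p):
    K,o,R=cam(n); c=R.T@(np.asarray(p,float)-o); return np.array([K[0,2]+K[0,0]*c[0]/-c[2],K[1,2]+K[1,1]*-c[1]/-c[2]])
def cc(mask,near):
    n,l,s,c=cv2.connectedComponentsWithStats(mask.astype(np.uint8),connectivity=8)
    i=[k for k in range(1,n) if s[k,4]>25]; k=min(i,key=lambda k:np.hypot(*(c[k]-near))); return l==k
def masks(im):
    h=cv2.cvtColor(im,cv2.COLOR_RGB2HSV).astype(int); H,S,V=h[...,0],h[...,1],h[...,2]
    return (abs(H-28)<7)&(S>150)&(V>90),(H>3)&(H<18)&(S>150)&(V>80)
E
cat > m.py <<'E'
from h import *
T=[]
for n,f,yd,pk in(('top','t0.png',(250,185),(360,170)),('scene','s0.png',(250,176),(186,254))):
    im=cv2.imread('pics/'+f)[:,:,::-1].copy(); Y,O=masks(im)
    m=cc(Y,yd); cn,_=cv2.findContours(m.astype(np.uint8),0,2); hl=cv2.convexHull(max(cn,key=len))[:,0,:]
    # hull in world at flange level -> circle
    W=np.array([unproj(n,p,44)[:2] for p in hl]); c,r=cv2.minEnclosingCircle(W.astype(np.float32)); print(n,'flange',c,r)
    o=cc(O,pk); v,u=np.nonzero(o); P=np.array([unproj(n,(a,b),60)[:2] for a,b in zip(u,v)])
    mu=P.mean(0); rr=cv2.minAreaRect(P.astype(np.float32)); print(n,'handle mean',mu,rr)
    for q,w in((yd,44),(pk,84)):
        h=22 if w==44 else 42; x,y=q; T.append(cv2.resize(im[y-h:y+h,x-h-(12 if h==42 else 0):x+h-(12 if h==42 else 0),::-1],(380,280),interpolation=cv2.INTER_CUBIC))
cv2.imwrite('pics/m.png',np.vstack([np.hstack(T[:2]),np.hstack(T[2:])]))
E
python3 m.py
```

```text
top flange (547.5775756835938, 67.24059295654297) 50.01262283325195
top handle mean [ 581.68414872 -211.5693785 ] ((581.8302001953125, -210.7138671875), (98.0767822265625, 14.014242172241211), 87.27879333496094)
scene flange (548.7601928710938, 68.12328338623047) 52.01188278198242
scene handle mean [ 581.29131739 -210.02323506] ((581.3132934570312, -209.45794677734375), (98.8910140991211, 14.358087539672852), 88.0876235961914)
```

View pics/m.png

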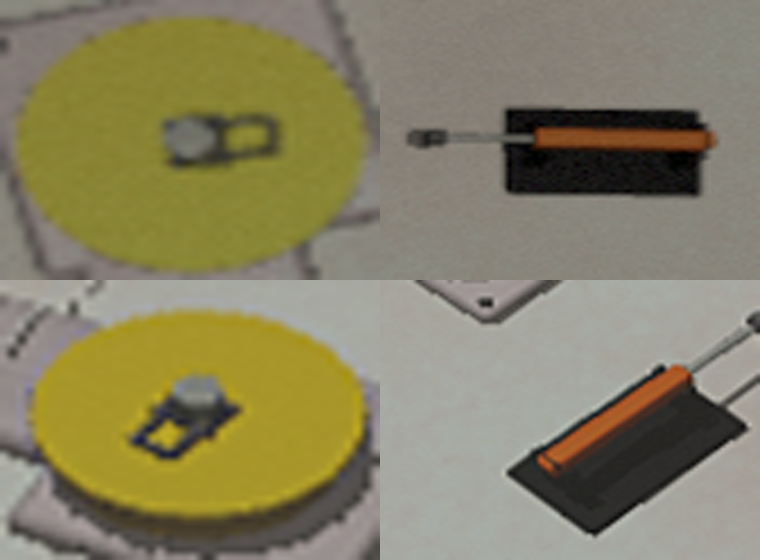

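Both views agree. The flange radius measures 50–52 mm, the handle about 98×14 mm, the spindle is near (548, 68), and the hook points to +y. The eye is at about (256.3,184) in the top view and (246.6,178.3) in the scene view. Now I move.

Run:
```python
from h import *
for n,e,c,k in(('top',(256.3,184.0),(249.4,184.2),(316.5,169.2)),('scene',(246.6,178.3),(250.4,171.5),(216.5,226))):
    p=unproj(n,e,46)[:2]; print(n,'eye',p,'from 548.2,67.7:',p-[548.2,67.7],'head',unproj(n,c,59)[:2],'collar',unproj(n,k,60)[:2])
```

```text
top eye [549.5202001   49.86508927] from 548.2,67.7: [  1.3202001  -17.83491073] head [547.30674972  67.09444796] collar [ 583.14928669 -102.47657926]
scene eye [549.87958967  51.64764438] from 548.2,67.7: [  1.67958967 -16.05235562] head [549.07654271  67.91747905] collar [ 592.18993109 -107.73007165]
```

>>> {"op": "apply_moves", "data": {
  "increments": [
    {"tx": 0.35, "ty": -0.33, "tz": 0.0, "rz": -8, "claw": 0.0854},
    {"tx": 0.35, "ty": -0.33, "tz": 0.0, "rz": -8, "claw": 0.0854},
    {"tx": 0.35, "ty": -0.33, "tz": 0.0, "rz": -8, "claw": 0.0854},
    {"tx": 0.35, "ty": -0.33, "tz": 0.0, "rz": -8, "claw": 0.0854},
    {"tx": 0.35, "ty": -0.33, "tz": 0.0, "rz": -8, "claw": 0.0854},
    {"tx": 0.35, "ty": -0.33, "tz": 0.0, "rz": -8, "claw": 0.0854},
    {"tx": 0.35, "ty": -0.33, "tz": 0.0, "rz": -8, "claw": 0.0854},
    {"tx": 0.35, "ty": -0.33, "tz": 0.0, "rz": -8, "claw": 0.0854},
    {"tx": 0.35, "ty": -0.33, "tz": 0.0, "rz": -8, "claw": 0.0854},
    {"tx": 0.35, "ty": -0.33, "tz": 0.0, "rz": -8, "claw": 0.0854},
    {"tx": 0.35, "ty": -0.33, "tz": 0.0, "rz": -8, "claw": 0.0854}
  ]
}}

```text
$.increments[0]: bad value
```

>>> {"op": "apply_moves", "data": {
  "increments": [
    {"tx": 0.35, "ty": -0.33, "tz": 0.0, "rx": 0.0, "ry": 0.0, "rz": -8.0, "claw": 0.085},
    {"tx": 0.35, "ty": -0.33, "tz": 0.0, "rx": 0.0, "ry": 0.0, "rz": -8.0, "claw": 0.085},
    {"tx": 0.35, "ty": -0.33, "tz": 0.0, "rx": 0.0, "ry": 0.0, "rz": -8.0, "claw": 0.085},
    {"tx": 0.35, "ty": -0.33, "tz": 0.0, "rx": 0.0, "ry": 0.0, "rz": -8.0, "claw": 0.085},
    {"tx": 0.35, "ty": -0.33, "tz": 0.0, "rx": 0.0, "ry": 0.0, "rz": -8.0, "claw": 0.085},
    {"tx": 0.35, "ty": -0.33, "tz": 0.0, "rx": 0.0, "ry": 0.0, "rz": -8.0, "claw": 0.085},
    {"tx": 0.35, "ty": -0.33, "tz": 0.0, "rx": 0.0, "ry": 0.0, "rz": -8.0, "claw": 0.085},
    {"tx": 0.35, "ty": -0.33, "tz": 0.0, "rx": 0.0, "ry": 0.0, "rz": -8.0, "claw": 0.085},
    {"tx": 0.35, "ty": -0.33, "tz": 0.0, "rx": 0.0, "ry": 0.0, "rz": -8.0, "claw": 0.085},
    {"tx": 0.35, "ty": -0.33, "tz": 0.0, "rx": 0.0, "ry": 0.0, "rz": -8.0, "claw": 0.085},
    {"tx": 0.35, "ty": -0.33, "tz": 0.0, "rx": 0.0, "ry": 0.0, "rz": -8.0, "claw": 0.085}
  ]
}}

```text
clock: 1.2
eef_pos: [505.4, 296.3, 231.2]
tool_rot: [3.141, 0.004, 2.199]
force: [0.5, 0.4, 0.3]
width: 85.0
```

>>> {"op": "apply_moves", "data": {
  "increments": [
    {"tx": 0.08, "ty": -0.512, "tz": -0.08, "rx": 0.0, "ry": 0.0, "rz": -7.77, "claw": 0.085},
    {"tx": 0.08, "ty": -0.512, "tz": -0.08, "rx": 0.0, "ry": 0.0, "rz": -7.77, "claw": 0.085},
    {"tx": 0.08, "ty": -0.512, "tz": -0.08, "rx": 0.0, "ry": 0.0, "rz": -7.77, "claw": 0.085},
    {"tx": 0.08, "ty": -0.512, "tz": -0.08, "rx": 0.0, "ry": 0.0, "rz": -7.77, "claw": 0.085},
    {"tx": 0.08, "ty": -0.512, "tz": -0.08, "rx": 0.0, "ry": 0.0, "rz": -7.77, "claw": 0.085},
    {"tx": 0.08, "ty": -0.512, "tz": -0.08, "rx": 0.0, "ry": 0.0, "rz": -7.77, "claw": 0.085},
    {"tx": 0.08, "ty": -0.512, "tz": -0.08, "rx": 0.0, "ry": 0.0, "rz": -7.77, "claw": 0.085},
    {"tx": 0.08, "ty": -0.512, "tz": -0.08, "rx": 0.0, "ry": 0.0, "rz": -7.77, "claw": 0.085},
    {"tx": 0.08, "ty": -0.512, "tz": -0.08, "rx": 0.0, "ry": 0.0, "rz": -7.77, "claw": 0.085},
    {"tx": 0.08, "ty": -0.512, "tz": -0.08, "rx": 0.0, "ry": 0.0, "rz": -7.77, "claw": 0.085},
    {"tx": 0.08, "ty": -0.512, "tz": -0.08, "rx": 0.0, "ry": 0.0, "rz": -7.77, "claw": 0.085},
    {"tx": 0.08, "ty": -0.512, "tz": -0.08, "rx": 0.0, "ry": 0.0, "rz": -7.77, "claw": 0.085}
  ]
}}

```text
clock: 2.4
eef_pos: [580.2, -214.5, 150.5]
tool_rot: [-3.141, 0.003, 1.525]
force: [-0.2, 0.0, -0.1]
width: 84.8
```

```bash
python3 -c "
from h import *
save('scene','s1.png')
s=read_state();print(s['eef_pos'],s['tool_rot'],s['force'])"
```

```text
[ 580.53977296 -210.9753679   150.52514288] [-3.14026743e+00 -1.69752043e-04  1.52771728e+00] [0.20661902 1.32858042 0.05682218]
```

>>> {"op": "apply_moves", "data": {
  "increments": [
    {"tx": 0.0, "ty": 0.0, "tz": -0.03, "rx": 0.0, "ry": 0.0, "rz": 0.0, "claw": 0.085},
    {"tx": 0.0, "ty": 0.0, "tz": -0.07, "rx": 0.0, "ry": 0.0, "rz": 0.0, "claw": 0.085},
    {"tx": 0.0, "ty": 0.0, "tz": -0.1, "rx": 0.0, "ry": 0.0, "rz": 0.0, "claw": 0.06},
    {"tx": 0.0, "ty": 0.0, "tz": -0.115, "rx": 0.0, "ry": 0.0, "rz": 0.0, "claw": 0.04},
    {"tx": 0.0, "ty": 0.0, "tz": -0.115, "rx": 0.0, "ry": 0.0, "rz": 0.0, "claw": 0.03},
    {"tx": 0.0, "ty": 0.0, "tz": -0.115, "rx": 0.0, "ry": 0.0, "rz": 0.0, "claw": 0.03},
    {"tx": 0.0, "ty": 0.0, "tz": -0.115, "rx": 0.0, "ry": 0.0, "rz": 0.0, "claw": 0.03}
  ]
}}

```text
clock: 3.15
eef_pos: [582.6, -209.9, 38.1]
tool_rot: [3.139, 0.001, 1.531]
force: [0.2, -0.2, 0.9]
width: 30.1
```

```bash
python3 -c "
from h import *
save('scene','s1.png');save('top','t1.png')
s=read_state();print(s['eef_pos'],s['tool_rot'],s['force'],s['width'])
a=cv2.imread('pics/s1.png')[190:310,130:290];b=cv2.imread('pics/t1.png')[120:240,280:440]
cv2.imwrite('pics/g.png',cv2.resize(np.vstack([a,b]),None,fx=2.5,fy=2.5,interpolation=2))"
```

```text
[ 582.29873867 -210.0833988    37.94456781] [3.13889236e+00 6.77207836e-04 1.53072532e+00] [-0.32818025  0.1916215  -0.52954488] 30.14912301551497
```

View pics/g.png

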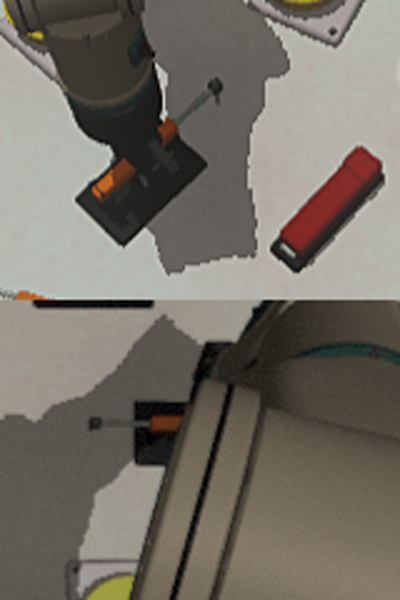

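The fingers straddle the handle between the two slots. I close and lift.

>>> {"op": "apply_moves", "data": {
  "increments": [
    {"tx": 0.0, "ty": 0.0, "tz": 0.0, "rx": 0.0, "ry": 0.0, "rz": 0.0, "claw": 0.02},
    {"tx": 0.0, "ty": 0.0, "tz": 0.0, "rx": 0.0, "ry": 0.0, "rz": 0.0, "claw": 0.012},
    {"tx": 0.0, "ty": 0.0, "tz": 0.0, "rx": 0.0, "ry": 0.0, "rz": 0.0, "claw": 0.0},
    {"tx": 0.0, "ty": 0.0, "tz": 0.0, "rx": 0.0, "ry": 0.0, "rz": 0.0, "claw": 0.0},
    {"tx": 0.0, "ty": 0.0, "tz": 0.0, "rx": 0.0, "ry": 0.0, "rz": 0.0, "claw": 0.0},
    {"tx": 0.0, "ty": 0.0, "tz": 0.0, "rx": 0.0, "ry": 0.0, "rz": 0.0, "claw": 0.0},
    {"tx": 0.0, "ty": 0.0, "tz": 0.0, "rx": 0.0, "ry": 0.0, "rz": 0.0, "claw": 0.0}
  ]
}}

```text
clock: 3.95
eef_pos: [581.7, -210.0, 37.4]
tool_rot: [3.14, 0.0, 1.531]
force: [-0.6, -0.0, 6.3]
width: 12.9
```

```bash
python3 -c "
from h import *
s=read_state();print(s['eef_pos'],s['tool_rot'],s['force'],s['torque'],s['width'])"
```

```text
[ 581.74556308 -209.99190852   37.36165582] [3.14022275e+00 9.67458886e-05 1.53068246e+00] [-0.60541499 -0.0435705   6.27106885] [0.13970045 0.18469715 0.07747805] 12.917541256795914
```

>>> {"op": "apply_moves", "data": {
  "increments": [
    {"tx": 0.0, "ty": 0.0, "tz": 0.02, "rx": 0.0, "ry": 0.0, "rz": 0.0, "claw": 0.0},
    {"tx": 0.0, "ty": 0.0, "tz": 0.04, "rx": 0.0, "ry": 0.0, "rz": 0.0, "claw": 0.0},
    {"tx": 0.0, "ty": 0.0, "tz": 0.06, "rx": 0.0, "ry": 0.0, "rz": 0.0, "claw": 0.0},
    {"tx": 0.0, "ty": 0.0, "tz": 0.08, "rx": 0.0, "ry": 0.0, "rz": 0.0, "claw": 0.0},
    {"tx": 0.0, "ty": 0.0, "tz": 0.08, "rx": 0.0, "ry": 0.0, "rz": 0.0, "claw": 0.0},
    {"tx": 0.0, "ty": 0.0, "tz": 0.08, "rx": 0.0, "ry": 0.0, "rz": 0.0, "claw": 0.0},
    {"tx": 0.0, "ty": 0.0, "tz": 0.08, "rx": 0.0, "ry": 0.0, "rz": 0.0, "claw": 0.0},
    {"tx": 0.0, "ty": 0.0, "tz": 0.08, "rx": 0.0, "ry": 0.0, "rz": 0.0, "claw": 0.0}
  ]
}}

```text
clock: 4.75
eef_pos: [580.4, -209.5, 115.0]
tool_rot: [-3.139, -0.001, 1.531]
force: [-0.5, 0.0, -1.4]
width: 13.2
```

```bash
python3 -c "
from h import *
save('scene','s2.png');save('top','t2.png')
s=read_state();print(s['eef_pos'],s['tool_rot'],s['force'],s['torque'],s['width'])
a=cv2.imread('pics/s2.png')[170:270,140:300];b=cv2.imread('pics/t2.png')[120:220,240:400]
cv2.imwrite('pics/l.png',cv2.resize(np.vstack([a,b]),None,fx=3,fy=3,interpolation=2))"
```

```text
[ 580.6891427  -209.63067823  115.38686232] [-3.14006947e+00 -4.47334609e-04  1.53046794e+00] [ 0.42636326 -0.50551526 -1.37997581] [-0.03763487 -0.01132029  0.0084877 ] 13.221262287553474
```

View pics/l.png

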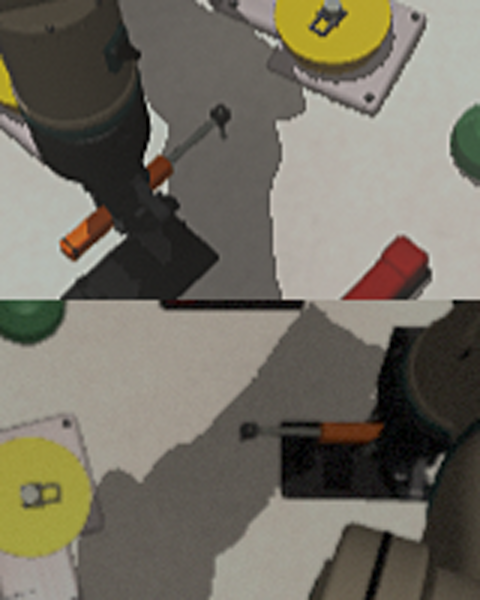

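Lifted: the wrist force shows −1.4 N of weight and the opening is 13 mm. In the scene view the collar is at about (213,208.7) and the rod tip at about (214,215). In the top view the collar is at about (322.7,163.4).

Run:
```python
from h import *
print('pred',proj('scene',(584.9,-104.7,133)),proj('top',(584.9,-104.7,133)))
print(unproj('scene',(213,208.5),133),unproj('top',(322.7,163.4),133))
for L in(30,40,48):print(L,proj('scene',(584.9,-104.7,133-L)))
# handle axis direction from visible front of orange and collar, scene & top
for n,f,nr in(('scene','s2.png',(190,230)),('top','t2.png',(357,164))):
    im=cv2.imread('pics/'+f)[:,:,::-1].copy();o=cc(masks(im)[1],nr);v,u=np.nonzero(o)
    P=np.array([unproj(n,p,138)[:2] for p in zip(u,v)]);print(n,P.mean(0),P.max(0),cv2.minAreaRect(P.astype(np.float32)))
```

```text
pred [212.93577579 208.61986409] [322.06475152 162.62207197]
[ 584.79399077 -104.3752556   133.        ] [ 583.03356925 -106.11114608  133.        ]
30 [213.88899056 214.92024439]
40 [214.19600313 216.94947848]
48 [214.43790729 218.54837127]
scene [ 583.01332714 -168.51847786] [ 587.94105505 -159.37017152] ((581.67822265625, -170.10467529296875), (12.014152526855469, 21.43462562561035), 1.376741647720337)
top [ 581.67354451 -183.08179835] [ 586.89201048 -163.59893488] ((580.7161254882812, -184.57846069335938), (41.86677551269531, 11.793336868286133), 89.22267150878906)
```

>>> {"op": "apply_moves", "data": {
  "increments": [
    {"tx": -0.01, "ty": 0.04, "tz": 0.0, "rx": 0.0, "ry": 0.0, "rz": 0.0, "claw": 0.0},
    {"tx": -0.02, "ty": 0.08, "tz": 0.0, "rx": 0.0, "ry": 0.0, "rz": 0.0, "claw": 0.0},
    {"tx": -0.03, "ty": 0.12, "tz": 0.0, "rx": 0.0, "ry": 0.0, "rz": 0.0, "claw": 0.0},
    {"tx": -0.0345, "ty": 0.15, "tz": -0.01, "rx": 0.0, "ry": 0.0, "rz": 0.0, "claw": 0.0},
    {"tx": -0.0345, "ty": 0.156, "tz": -0.018, "rx": 0.0, "ry": 0.0, "rz": 0.0, "claw": 0.0},
    {"tx": -0.0345, "ty": 0.156, "tz": -0.018, "rx": 0.0, "ry": 0.0, "rz": 0.0, "claw": 0.0},
    {"tx": -0.0345, "ty": 0.156, "tz": -0.018, "rx": 0.0, "ry": 0.0, "rz": 0.0, "claw": 0.0},
    {"tx": -0.0345, "ty": 0.156, "tz": -0.018, "rx": 0.0, "ry": 0.0, "rz": 0.0, "claw": 0.0},
    {"tx": -0.0345, "ty": 0.156, "tz": -0.018, "rx": 0.0, "ry": 0.0, "rz": 0.0, "claw": 0.0},
    {"tx": -0.0345, "ty": 0.156, "tz": -0.018, "rx": 0.0, "ry": 0.0, "rz": 0.0, "claw": 0.0}
  ]
}}

```text
clock: 5.85
eef_pos: [546.9, -54.9, 98.6]
tool_rot: [3.141, 0.0, 1.529]
force: [0.4, 1.1, -1.4]
width: 13.1
```

```bash
python3 -c "
from h import *
save('scene','s3.png');save('top','t3.png')
for i in range(1):
  s=read_state();print(s['clock'],s['eef_pos'],s['tool_rot'],s['force'],s['torque'],s['width'])
p=s['eef_pos']+[3.7,104.6,17.6]
print('collar',proj('scene',p),proj('top',p));
for L in(32,40,48):print(L,proj('scene',p-[0,0,L]),proj('top',p-[0,0,L]))
a=cv2.imread('pics/s3.png')[150:200,215:285];b=cv2.imread('pics/t3.png')[160:210,225:295]
cv2.imwrite('pics/h.png',cv2.resize(np.vstack([a,b]),None,fx=6,fy=6,interpolation=2))"
```

```text
5.95 [546.79197969 -54.35520774  98.46672181] [3.14125524e+00 6.69760199e-05 1.52972569e+00] [-0.846793    1.08370871 -0.0980966 ] [-0.04247873  0.03548124  0.03619234] 13.016815347727052
collar [246.20984873 163.25555447] [255.83451165 179.23341496]
32 [246.31116766 170.54745952] [255.9828011  181.32084592]
40 [246.33571195 172.31390729] [256.01829555 181.8204918 ]
48 [246.35995367 174.05857987] [256.0531908  182.31170291]
```

View pics/h.png

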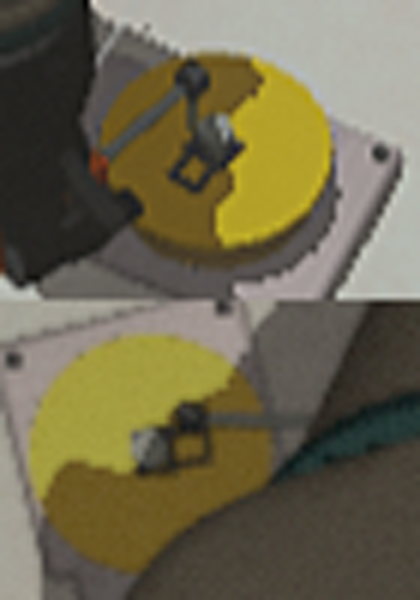

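Top view: the collar is at (255.9,178.8), predicted (255.8,179.2), and the hook stands over the eye. The scene view agrees within half a pixel. I lower it to just above the earliest possible contact and estimate the rod length from the pixels.

>>> {"op": "apply_moves", "data": {
  "increments": [
    {"tx": -0.0005, "ty": 0.0, "tz": -0.005, "rx": 0.0, "ry": 0.0, "rz": 0.0, "claw": 0.0},
    {"tx": -0.0005, "ty": 0.0, "tz": -0.01, "rx": 0.0, "ry": 0.0, "rz": 0.0, "claw": 0.0},
    {"tx": -0.0005, "ty": 0.0, "tz": -0.016, "rx": 0.0, "ry": 0.0, "rz": 0.0, "claw": 0.0},
    {"tx": -0.0005, "ty": 0.0, "tz": -0.018, "rx": 0.0, "ry": 0.0, "rz": 0.0, "claw": 0.0},
    {"tx": -0.0005, "ty": 0.0, "tz": -0.018, "rx": 0.0, "ry": 0.0, "rz": 0.0, "claw": 0.0},
    {"tx": -0.0005, "ty": 0.0, "tz": -0.018, "rx": 0.0, "ry": 0.0, "rz": 0.0, "claw": 0.0},
    {"tx": -0.0005, "ty": 0.0, "tz": -0.018, "rx": 0.0, "ry": 0.0, "rz": 0.0, "claw": 0.0},
    {"tx": -0.0005, "ty": 0.0, "tz": -0.018, "rx": 0.0, "ry": 0.0, "rz": 0.0, "claw": 0.0},
    {"tx": -0.0005, "ty": 0.0, "tz": -0.018, "rx": 0.0, "ry": 0.0, "rz": 0.0, "claw": 0.0}
  ]
}}

```text
clock: 6.85
eef_pos: [546.3, -53.8, 80.5]
tool_rot: [3.141, -0.0, 1.531]
force: [0.8, 0.5, -1.4]
width: 12.9
```

```bash
python3 -c "
from h import *
im=save('scene','s4.png');save('top','t4.png')
s=read_state();print(s['clock'],s['eef_pos'],s['tool_rot'],s['force'],s['torque'],s['width'])
p=s['eef_pos']+[3.7,104.6,17.6]
print('collar',proj('scene',p),proj('top',p));
for L in(32,40,48):print(L,proj('scene',p-[0,0,L]))
print(im[160:186,240:254,0])
a=cv2.imread('pics/s4.png')[155:190,225:275];b=cv2.imread('pics/t4.png')[165:200,232:282]
cv2.imwrite('pics/i.png',cv2.resize(np.vstack([a,b]),None,fx=8,fy=8,interpolation=2))"
```

```text
6.95 [546.24026395 -53.81617973  80.40651609] [ 3.14140869e+00 -3.04607647e-05  1.53056705e+00] [ 0.12063946  0.98486803 -1.76987762] [-0.0255558   0.03683381  0.02093961] 13.02265339541148
collar [246.24363492 167.16795566] [255.6985374  180.65842527]
32 [246.34267756 174.25959985]
40 [246.36668131 175.97831412]
48 [246.39039332 177.67614008]
[[100 100 101  98 123 106 105 105 106 107 108 107 107 107]
 [110 107 110 107 109 109 110 110 110 109 111 110 109 111]
 [112 110 111 110 109 112 113 114 112 111 111 111 110 110]
 [110 110 109 110 112 117  89  79 116 114 113 111 110 111]
 [110 109 110 111 116  93  53  45  82 100 113 112 111 111]
 [109 109 109 114  94  56  54  55  49  60 112 112 111 112]
 [110 109 112 118  60  41  52  55  44  34 117 114 110 110]
 [109 110 112 116  62  43  44  47  43  33 118 114 112 110]
 [109 110 115 101  77  72  43  42  39  57 105 107 101 110]
 [111 112  99  83  78  65  40  36  48  75  83  83 129 112]
 [114  95  82  73  80 100  57  46  81  80  75  70 148 122]
 [ 95  79  72  73 102 120  73  58  87  80  78  74 105 118]
 [ 78  71  72 100 114 118  83  63  69  79  80  77  74  83]
 [ 70  67  96 113 114 100  68  64  56  69  74  74  67  53]
 [ 78  97 112 112 115  78  50  65  45  55  66  65  61  43]
 [103 112 112 112 120  76  40  49  41  51  57  64  53  37]
 [112 110 111 114  91  54  51  97  50  43  47  62  44  49]
 [110 110 115 104  53  37  98 121 101  67  48  48  42  93]
 [109 112  97  69  36  96 121 119 105  59  47  73  94 111]
 [108 110 107  47  31  78  93 121  73  36  94 107 115 109]
 [110 110 113  95  73  40  48  77  40  67 116 114 112 107]
 [109 108 112 114 108  95  54  31  49 105 112 110 109 106]
 [109 110 109 109 112 115  98  92  95 114 111 111 110 101]
 [108 109 109 109 109 110 112 111 112 113 110 108 106  95]
 [109 110 109 109 109 111 111 110 110 111 109 108 103 159]
 [109 108 109 108 109 109 108 110 109 110 109 105  95 186]]
```

View pics/i.png

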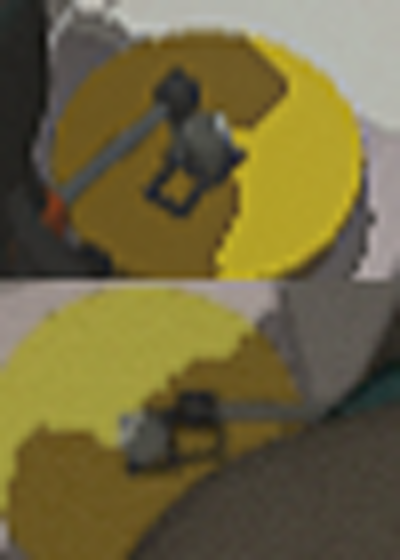

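The rod shows along columns 246–247 down to about row 175, which suggests a short rod of about 32–40 mm. It points into the eye. Now I feel downward.

>>> {"op": "apply_moves", "data": {
  "increments": [
    {"tx": 0.0, "ty": 0.0, "tz": -0.002, "rx": 0.0, "ry": 0.0, "rz": 0.0, "claw": 0.0},
    {"tx": 0.0, "ty": 0.0, "tz": -0.004, "rx": 0.0, "ry": 0.0, "rz": 0.0, "claw": 0.0},
    {"tx": 0.0, "ty": 0.0, "tz": -0.0055, "rx": 0.0, "ry": 0.0, "rz": 0.0, "claw": 0.0},
    {"tx": 0.0, "ty": 0.0, "tz": -0.0065, "rx": 0.0, "ry": 0.0, "rz": 0.0, "claw": 0.0},
    {"tx": 0.0, "ty": 0.0, "tz": -0.007, "rx": 0.0, "ry": 0.0, "rz": 0.0, "claw": 0.0},
    {"tx": 0.0, "ty": 0.0, "tz": -0.007, "rx": 0.0, "ry": 0.0, "rz": 0.0, "claw": 0.0},
    {"tx": 0.0, "ty": 0.0, "tz": -0.007, "rx": 0.0, "ry": 0.0, "rz": 0.0, "claw": 0.0}
  ]
}}

```text
clock: 7.65
eef_pos: [546.2, -53.8, 73.3]
tool_rot: [3.142, -0.0, 1.531]
force: [0.1, -0.7, -1.2]
width: 13.3
```

>>> {"op": "apply_moves", "data": {
  "increments": [
    {"tx": 0.0, "ty": 0.0, "tz": -0.001, "rx": 0.0, "ry": 0.0, "rz": 0.0, "claw": 0.0},
    {"tx": 0.0, "ty": 0.0, "tz": -0.002, "rx": 0.0, "ry": 0.0, "rz": 0.0, "claw": 0.0},
    {"tx": 0.0, "ty": 0.0, "tz": -0.002, "rx": 0.0, "ry": 0.0, "rz": 0.0, "claw": 0.0},
    {"tx": 0.0, "ty": 0.0, "tz": -0.002, "rx": 0.0, "ry": 0.0, "rz": 0.0, "claw": 0.0},
    {"tx": 0.0, "ty": 0.0, "tz": -0.002, "rx": 0.0, "ry": 0.0, "rz": 0.0, "claw": 0.0}
  ]
}}

```text
clock: 8.15
eef_pos: [546.2, -53.8, 71.3]
tool_rot: [3.142, -0.0, 1.531]
force: [0.1, 0.2, -0.4]
width: 13.0
```

```bash
python3 -c "
from h import *
s=read_state();print(s['eef_pos'],s['force'],s['torque'])"
```

```text
[546.21468657 -53.82068704  71.32977687] [ 0.1009852   0.2173199  -0.41979215] [-0.08566138  0.05231251 -0.02428554]
```

>>> {"op": "apply_moves", "data": {
  "increments": [
    {"tx": 0.0, "ty": 0.0, "tz": -0.001, "rx": 0.0, "ry": 0.0, "rz": 0.0, "claw": 0.0},
    {"tx": 0.0, "ty": 0.0, "tz": -0.002, "rx": 0.0, "ry": 0.0, "rz": 0.0, "claw": 0.0},
    {"tx": 0.0, "ty": 0.0, "tz": -0.002, "rx": 0.0, "ry": 0.0, "rz": 0.0, "claw": 0.0},
    {"tx": 0.0, "ty": 0.0, "tz": -0.002, "rx": 0.0, "ry": 0.0, "rz": 0.0, "claw": 0.0},
    {"tx": 0.0, "ty": 0.0, "tz": -0.002, "rx": 0.0, "ry": 0.0, "rz": 0.0, "claw": 0.0}
  ]
}}

```text
clock: 8.65
eef_pos: [546.2, -53.8, 69.3]
tool_rot: [3.142, -0.0, 1.531]
force: [0.8, 0.3, -1.4]
width: 13.0
```

```bash
python3 -c "
from h import *
s=read_state();print(s['eef_pos'],s['force'],s['torque'])"
```

```text
[546.2185571  -53.79124469  69.31711407] [ 0.76525451  0.34803885 -1.44430504] [-0.0280938   0.00933573  0.00879256]
```

>>> {"op": "apply_moves", "data": {
  "increments": [
    {"tx": 0.0, "ty": 0.0, "tz": -0.001, "rx": 0.0, "ry": 0.0, "rz": 0.0, "claw": 0.0},
    {"tx": 0.0, "ty": 0.0, "tz": -0.002, "rx": 0.0, "ry": 0.0, "rz": 0.0, "claw": 0.0},
    {"tx": 0.0, "ty": 0.0, "tz": -0.002, "rx": 0.0, "ry": 0.0, "rz": 0.0, "claw": 0.0},
    {"tx": 0.0, "ty": 0.0, "tz": -0.002, "rx": 0.0, "ry": 0.0, "rz": 0.0, "claw": 0.0},
    {"tx": 0.0, "ty": 0.0, "tz": -0.002, "rx": 0.0, "ry": 0.0, "rz": 0.0, "claw": 0.0}
  ]
}}

```text
clock: 9.15
eef_pos: [546.2, -53.8, 67.3]
tool_rot: [3.142, -0.0, 1.531]
force: [0.7, 0.2, -1.1]
width: 13.0
```

```bash
python3 -c "
from h import *
s=read_state();print(s['eef_pos'],s['force'],s['torque'])"
```

```text
[546.23307781 -53.83308586  67.31563975] [ 0.65249557  0.23437878 -1.08310942] [-0.04832456  0.03656258  0.05901928]
```

>>> {"op": "apply_moves", "data": {
  "increments": [
    {"tx": 0.0, "ty": 0.0, "tz": -0.001, "rx": 0.0, "ry": 0.0, "rz": 0.0, "claw": 0.0},
    {"tx": 0.0, "ty": 0.0, "tz": -0.002, "rx": 0.0, "ry": 0.0, "rz": 0.0, "claw": 0.0},
    {"tx": 0.0, "ty": 0.0, "tz": -0.002, "rx": 0.0, "ry": 0.0, "rz": 0.0, "claw": 0.0},
    {"tx": 0.0, "ty": 0.0, "tz": -0.002, "rx": 0.0, "ry": 0.0, "rz": 0.0, "claw": 0.0},
    {"tx": 0.0, "ty": 0.0, "tz": -0.002, "rx": 0.0, "ry": 0.0, "rz": 0.0, "claw": 0.0}
  ]
}}

```text
clock: 9.65
eef_pos: [546.2, -53.8, 65.3]
tool_rot: [3.142, -0.0, 1.531]
force: [1.2, -0.7, -0.8]
width: 13.0
```

```bash
python3 -c "
from h import *
s=read_state();print(s['eef_pos'],s['force'],s['torque'])"
```

```text
[546.1997297  -53.80103302  65.32821405] [ 1.19061047 -0.71688942 -0.75874783] [-0.03713907  0.04370606 -0.00769297]
```

>>> {"op": "apply_moves", "data": {
  "increments": [
    {"tx": 0.0, "ty": 0.0, "tz": -0.001, "rx": 0.0, "ry": 0.0, "rz": 0.0, "claw": 0.0},
    {"tx": 0.0, "ty": 0.0, "tz": -0.002, "rx": 0.0, "ry": 0.0, "rz": 0.0, "claw": 0.0},
    {"tx": 0.0, "ty": 0.0, "tz": -0.002, "rx": 0.0, "ry": 0.0, "rz": 0.0, "claw": 0.0},
    {"tx": 0.0, "ty": 0.0, "tz": -0.002, "rx": 0.0, "ry": 0.0, "rz": 0.0, "claw": 0.0},
    {"tx": 0.0, "ty": 0.0, "tz": -0.002, "rx": 0.0, "ry": 0.0, "rz": 0.0, "claw": 0.0}
  ]
}}

```text
clock: 10.15
eef_pos: [546.3, -53.8, 63.4]
tool_rot: [3.141, -0.0, 1.531]
force: [-0.1, 0.8, -1.1]
width: 12.8
```

```bash
python3 -c "
from h import *
s=read_state();print(s['eef_pos'],s['force'],s['torque'])"
```

```text
[546.26081024 -53.84126728  63.35676804] [-0.05797852  0.80238731 -1.09342398] [ 0.02908947  0.00788419 -0.00170477]
```

>>> {"op": "apply_moves", "data": {
  "increments": [
    {"tx": 0.0, "ty": 0.0, "tz": -0.0005, "rx": 0.0, "ry": 0.0, "rz": 0.0, "claw": 0.0},
    {"tx": 0.0, "ty": 0.0, "tz": -0.001, "rx": 0.0, "ry": 0.0, "rz": 0.0, "claw": 0.0},
    {"tx": 0.0, "ty": 0.0, "tz": -0.001, "rx": 0.0, "ry": 0.0, "rz": 0.0, "claw": 0.0},
    {"tx": 0.0, "ty": 0.0, "tz": -0.001, "rx": 0.0, "ry": 0.0, "rz": 0.0, "claw": 0.0}
  ]
}}

```text
clock: 10.55
eef_pos: [546.3, -54.0, 62.5]
tool_rot: [3.141, 0.0, 1.53]
force: [0.8, -1.5, 2.1]
width: 12.7
```

```bash
python3 -c "
from h import *
s=read_state();print(s['eef_pos'],s['tool_rot'],s['force'],s['torque'])"
```

```text
[546.31718128 -53.97298277  62.48216648] [3.14124831e+00 6.74781073e-05 1.53043864e+00] [ 0.80649091 -1.45115032  2.1208577 ] [ 0.08559169  0.09640107 -0.06259083]
```

Contact: Fz rose by about 3 N at TCP z≈62.5. That means the flange with L≈36.5 mm, or possibly the clip's top. I raise 1.2 mm and pull a few mm along −y, and the resistance will tell which it is.

>>> {"op": "apply_moves", "data": {
  "increments": [
    {"tx": 0.0, "ty": 0.0, "tz": 0.0012, "rx": 0.0, "ry": 0.0, "rz": 0.0, "claw": 0.0},
    {"tx": 0.0, "ty": 0.0, "tz": 0.0017, "rx": 0.0, "ry": 0.0, "rz": 0.0, "claw": 0.0},
    {"tx": 0.0001, "ty": -0.001, "tz": 0.0017, "rx": 0.0, "ry": 0.0, "rz": 0.0, "claw": 0.0},
    {"tx": 0.0002, "ty": -0.002, "tz": 0.0017, "rx": 0.0, "ry": 0.0, "rz": 0.0, "claw": 0.0},
    {"tx": 0.0003, "ty": -0.003, "tz": 0.0017, "rx": 0.0, "ry": 0.0, "rz": 0.0, "claw": 0.0},
    {"tx": 0.0004, "ty": -0.004, "tz": 0.0017, "rx": 0.0, "ry": 0.0, "rz": 0.0, "claw": 0.0},
    {"tx": 0.0005, "ty": -0.005, "tz": 0.0017, "rx": 0.0, "ry": 0.0, "rz": 0.0, "claw": 0.0},
    {"tx": 0.0005, "ty": -0.005, "tz": 0.0017, "rx": 0.0, "ry": 0.0, "rz": 0.0, "claw": 0.0}
  ]
}}

```text
clock: 11.35
eef_pos: [546.5, -58.4, 63.9]
tool_rot: [-3.141, -0.001, 1.531]
force: [0.6, 1.1, -1.1]
width: 12.9
```

```bash
python3 -c "
from h import *
s=read_state();print(s['eef_pos'],s['tool_rot'],s['force'],s['torque'])"
```

```text
[546.51166107 -58.37452947  63.897898  ] [-3.14102055e+00 -7.02770103e-04  1.53079652e+00] [ 0.61557154  1.12100352 -1.13446132] [0.27209307 0.01584581 0.01628558]
```

>>> {"op": "apply_moves", "data": {
  "increments": [
    {"tx": 0.0001, "ty": -0.001, "tz": 0.0, "rx": 0.0, "ry": 0.0, "rz": 0.0, "claw": 0.0},
    {"tx": 0.0002, "ty": -0.002, "tz": 0.0, "rx": 0.0, "ry": 0.0, "rz": 0.0, "claw": 0.0},
    {"tx": 0.0002, "ty": -0.0025, "tz": 0.0, "rx": 0.0, "ry": 0.0, "rz": 0.0, "claw": 0.0},
    {"tx": 0.0002, "ty": -0.0025, "tz": 0.0, "rx": 0.0, "ry": 0.0, "rz": 0.0, "claw": 0.0}
  ]
}}

```text
clock: 11.75
eef_pos: [546.5, -59.5, 63.8]
tool_rot: [-3.14, -0.002, 1.532]
force: [-0.1, 5.9, -1.9]
width: 13.2
```

```bash
python3 -c "
from h import *
s=read_state();print(s['eef_pos'],s['tool_rot'],s['force'],s['torque'])"
```

```text
[546.48432576 -59.476342    63.79962188] [-3.14021914e+00 -2.30687787e-03  1.53193167e+00] [-0.13304001  5.9324154  -1.91942462] [1.21669676 0.16315868 0.07690589]
```

The hook is engaged and the clip resists with 5.9 N. I continue steadily.

>>> {"op": "apply_moves", "data": {
  "increments": [
    {"tx": 0.0, "ty": -0.0005, "tz": 0.0, "rx": 0.0, "ry": 0.0, "rz": 0.0, "claw": 0.0},
    {"tx": 0.0001, "ty": -0.001, "tz": 0.0, "rx": 0.0, "ry": 0.0, "rz": 0.0, "claw": 0.0},
    {"tx": 0.0001, "ty": -0.0015, "tz": 0.0, "rx": 0.0, "ry": 0.0, "rz": 0.0, "claw": 0.0},
    {"tx": 0.0001, "ty": -0.0015, "tz": 0.0, "rx": 0.0, "ry": 0.0, "rz": 0.0, "claw": 0.0}
  ]
}}

```text
clock: 12.15
eef_pos: [546.4, -60.1, 63.7]
tool_rot: [-3.14, -0.003, 1.533]
force: [-0.3, 6.6, -1.2]
width: 13.1
```

```bash
python3 -c "
from h import *
s=read_state();print(s['eef_pos'],s['tool_rot'],s['force'],s['torque'])"
```

```text
[546.41490036 -60.07615014  63.71534172] [-3.13961683 -0.00335355  1.53259234] [-0.33608992  6.59796743 -1.21319672] [1.59207235 0.1206355  0.11115179]
```

>>> {"op": "apply_moves", "data": {
  "increments": [
    {"tx": 0.0, "ty": -0.0005, "tz": 0.0, "rx": 0.0, "ry": 0.0, "rz": 0.0, "claw": 0.0},
    {"tx": 0.0001, "ty": -0.001, "tz": 0.0, "rx": 0.0, "ry": 0.0, "rz": 0.0, "claw": 0.0},
    {"tx": 0.0001, "ty": -0.0015, "tz": 0.0, "rx": 0.0, "ry": 0.0, "rz": 0.0, "claw": 0.0},
    {"tx": 0.0001, "ty": -0.0015, "tz": 0.0, "rx": 0.0, "ry": 0.0, "rz": 0.0, "claw": 0.0}
  ]
}}

```text
clock: 12.55
eef_pos: [546.4, -60.9, 63.7]
tool_rot: [-3.139, -0.004, 1.533]
force: [0.1, 7.0, -2.3]
width: 12.6
```

```bash
python3 -c "
from h import *
s=read_state();print(s['eef_pos'],s['tool_rot'],s['force'],s['torque'])"
```

```text
[546.44031538 -60.93369924  63.65413684] [-3.13926943 -0.0041129   1.53298361] [ 0.12729552  6.97242637 -2.26132409] [1.81485459 0.10196723 0.06684591]
```

>>> {"op": "apply_moves", "data": {
  "increments": [
    {"tx": 0.0, "ty": -0.0005, "tz": 0.0, "rx": 0.0, "ry": 0.0, "rz": 0.0, "claw": 0.0},
    {"tx": 0.0001, "ty": -0.001, "tz": 0.0, "rx": 0.0, "ry": 0.0, "rz": 0.0, "claw": 0.0},
    {"tx": 0.0001, "ty": -0.0015, "tz": 0.0, "rx": 0.0, "ry": 0.0, "rz": 0.0, "claw": 0.0},
    {"tx": 0.0002, "ty": -0.002, "tz": 0.0, "rx": 0.0, "ry": 0.0, "rz": 0.0, "claw": 0.0},
    {"tx": 0.0002, "ty": -0.002, "tz": 0.0, "rx": 0.0, "ry": 0.0, "rz": 0.0, "claw": 0.0}
  ]
}}

```text
clock: 13.05
eef_pos: [546.7, -64.0, 63.8]
tool_rot: [-3.14, -0.003, 1.532]
force: [-1.1, 5.4, -1.3]
width: 12.9
```

```bash
python3 -c "
from h import *
s=read_state();print(s['eef_pos'],s['tool_rot'],s['force'],s['torque'])"
```

```text
[546.72964967 -63.9740022   63.76003527] [-3.13979842e+00 -2.82444748e-03  1.53245979e+00] [-1.11682334  5.35776165 -1.28905734] [1.11843038 0.11119489 0.11159502]
```

It is giving way. I continue at 10 mm/s.

>>> {"op": "apply_moves", "data": {
  "increments": [
    {"tx": 0.0001, "ty": -0.001, "tz": 0.0, "rx": 0.0, "ry": 0.0, "rz": 0.0, "claw": 0.0},
    {"tx": 0.0002, "ty": -0.002, "tz": 0.0, "rx": 0.0, "ry": 0.0, "rz": 0.0, "claw": 0.0},
    {"tx": 0.0003, "ty": -0.003, "tz": 0.0, "rx": 0.0, "ry": 0.0, "rz": 0.0, "claw": 0.0},
    {"tx": 0.0004, "ty": -0.004, "tz": 0.0, "rx": 0.0, "ry": 0.0, "rz": 0.0, "claw": 0.0},
    {"tx": 0.0005, "ty": -0.005, "tz": 0.0, "rx": 0.0, "ry": 0.0, "rz": 0.0, "claw": 0.0},
    {"tx": 0.0006, "ty": -0.006, "tz": 0.0, "rx": 0.0, "ry": 0.0, "rz": 0.0, "claw": 0.0},
    {"tx": 0.0007, "ty": -0.007, "tz": 0.0, "rx": 0.0, "ry": 0.0, "rz": 0.0, "claw": 0.0},
    {"tx": 0.0008, "ty": -0.008, "tz": 0.0, "rx": 0.0, "ry": 0.0, "rz": 0.0, "claw": 0.0},
    {"tx": 0.0009, "ty": -0.009, "tz": 0.0, "rx": 0.0, "ry": 0.0, "rz": 0.0, "claw": 0.0},
    {"tx": 0.001, "ty": -0.01, "tz": 0.0, "rx": 0.0, "ry": 0.0, "rz": 0.0, "claw": 0.0},
    {"tx": 0.001, "ty": -0.01, "tz": 0.0, "rx": 0.0, "ry": 0.0, "rz": 0.0, "claw": 0.0}
  ]
}}

```text
clock: 14.15
eef_pos: [548.3, -76.6, 64.0]
tool_rot: [3.141, 0.0, 1.53]
force: [-0.5, -0.2, -1.2]
width: 13.4
```

```bash
python3 -c "
from h import *
save('scene','s5.png');save('top','t5.png')
s=read_state();print(s['eef_pos'],s['tool_rot'],s['force'],s['torque'])
a=cv2.imread('pics/s5.png')[150:200,215:285];b=cv2.imread('pics/t5.png')[160:210,225:295]
cv2.imwrite('pics/j.png',cv2.resize(np.vstack([a,b]),None,fx=6,fy=6,interpolation=2))"
```

```text
[548.32448795 -76.35044927  64.04605148] [ 3.14148480e+00 -4.42591391e-05  1.53043906e+00] [-0.05669258 -0.64301897 -1.1330573 ] [-0.03538596 -0.01198563 -0.04281731]
```

View pics/j.png

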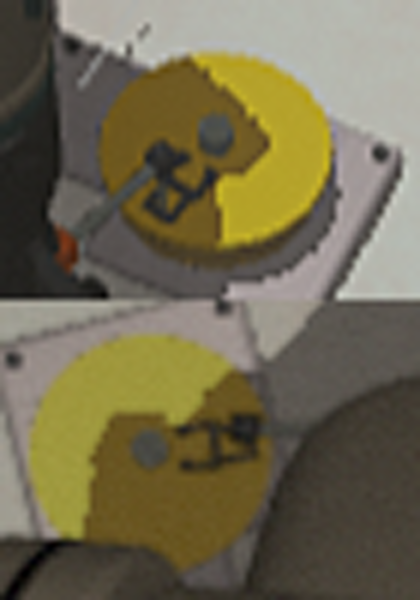

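The clip is out of the groove. Its prong tips are at top px (255,182), clear of the head, which puts its origin about 22 mm out. I pull a few mm more for margin.

>>> {"op": "apply_moves", "data": {
  "increments": [
    {"tx": 0.0001, "ty": -0.001, "tz": 0.0, "rx": 0.0, "ry": 0.0, "rz": 0.0, "claw": 0.0},
    {"tx": 0.0002, "ty": -0.002, "tz": 0.0, "rx": 0.0, "ry": 0.0, "rz": 0.0, "claw": 0.0},
    {"tx": 0.0003, "ty": -0.003, "tz": 0.0, "rx": 0.0, "ry": 0.0, "rz": 0.0, "claw": 0.0},
    {"tx": 0.0004, "ty": -0.004, "tz": 0.0, "rx": 0.0, "ry": 0.0, "rz": 0.0, "claw": 0.0},
    {"tx": 0.0005, "ty": -0.005, "tz": 0.0, "rx": 0.0, "ry": 0.0, "rz": 0.0, "claw": 0.0},
    {"tx": 0.0006, "ty": -0.006, "tz": 0.0, "rx": 0.0, "ry": 0.0, "rz": 0.0, "claw": 0.0},
    {"tx": 0.0007, "ty": -0.007, "tz": 0.0, "rx": 0.0, "ry": 0.0, "rz": 0.0, "claw": 0.0},
    {"tx": 0.0008, "ty": -0.008, "tz": 0.0, "rx": 0.0, "ry": 0.0, "rz": 0.0, "claw": 0.0},
    {"tx": 0.0008, "ty": -0.008, "tz": 0.0, "rx": 0.0, "ry": 0.0, "rz": 0.0, "claw": 0.0},
    {"tx": 0.0008, "ty": -0.008, "tz": 0.0, "rx": 0.0, "ry": 0.0, "rz": 0.0, "claw": 0.0}
  ]
}}

```text
clock: 15.25
eef_pos: [549.1, -84.3, 64.0]
tool_rot: [3.142, -0.0, 1.531]
force: [-0.8, -0.7, -1.6]
width: 13.5
```

```bash
python3 -c "
from h import *
save('scene','s6.png');save('top','t6.png')
s=read_state();print(s['eef_pos'],s['tool_rot'],s['force'],s['torque'])
a=cv2.imread('pics/s6.png')[150:200,215:285];b=cv2.imread('pics/t6.png')[160:210,225:295]
cv2.imwrite('pics/k.png',cv2.resize(np.vstack([a,b]),None,fx=6,fy=6,interpolation=2))"
```

```text
[549.11978627 -84.30139888  64.02192841] [ 3.14151687e+00 -1.00423232e-05  1.53061249e+00] [ 1.40318209 -0.03173329 -2.22996372] [-0.01532697  0.00728888  0.03075738]
```

View pics/k.png

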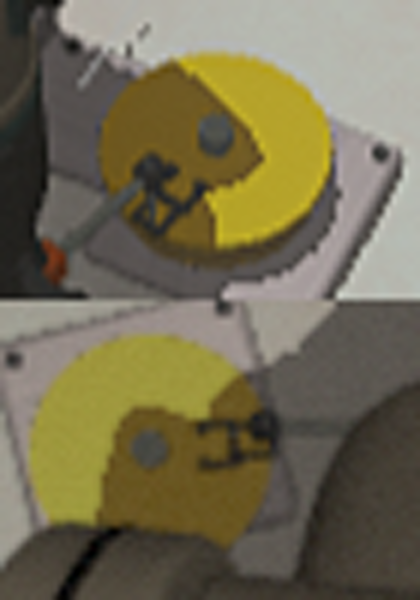

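The clip is about 29 mm out and lies on the flange. I centre the hook in the eye, lift straight up, and travel back above the cradle.

>>> {"op": "apply_moves", "data": {
  "increments": [
    {"tx": 0.0, "ty": 0.0015, "tz": 0.0, "rx": 0.0, "ry": 0.0, "rz": 0.0, "claw": 0.0},
    {"tx": 0.0, "ty": 0.003, "tz": 0.0, "rx": 0.0, "ry": 0.0, "rz": 0.0, "claw": 0.0},
    {"tx": 0.0, "ty": 0.003, "tz": 0.002, "rx": 0.0, "ry": 0.0, "rz": 0.0, "claw": 0.0},
    {"tx": 0.0, "ty": 0.003, "tz": 0.005, "rx": 0.0, "ry": 0.0, "rz": 0.0, "claw": 0.0},
    {"tx": 0.0, "ty": 0.003, "tz": 0.01, "rx": 0.0, "ry": 0.0, "rz": 0.0, "claw": 0.0},
    {"tx": 0.0, "ty": 0.003, "tz": 0.02, "rx": 0.0, "ry": 0.0, "rz": 0.0, "claw": 0.0},
    {"tx": 0.0, "ty": 0.003, "tz": 0.035, "rx": 0.0, "ry": 0.0, "rz": 0.0, "claw": 0.0},
    {"tx": 0.0, "ty": 0.003, "tz": 0.05, "rx": 0.0, "ry": 0.0, "rz": 0.0, "claw": 0.0},
    {"tx": 0.005, "ty": -0.02, "tz": 0.05, "rx": 0.0, "ry": 0.0, "rz": 0.0, "claw": 0.0},
    {"tx": 0.015, "ty": -0.06, "tz": 0.05, "rx": 0.0, "ry": 0.0, "rz": 0.0, "claw": 0.0},
    {"tx": 0.025, "ty": -0.1, "tz": 0.05, "rx": 0.0, "ry": 0.0, "rz": 0.0, "claw": 0.0},
    {"tx": 0.0324, "ty": -0.1255, "tz": 0.05, "rx": 0.0, "ry": 0.0, "rz": 0.0, "claw": 0.0}
  ]
}}

```text
clock: 16.55
eef_pos: [581.9, -214.1, 115.4]
tool_rot: [3.14, 0.003, 1.528]
force: [0.8, 0.3, -0.9]
width: 13.2
```

>>> {"op": "apply_moves", "data": {
  "increments": [
    {"tx": 0.0, "ty": 0.0, "tz": 0.0, "rx": 0.0, "ry": 0.0, "rz": 0.0, "claw": 0.0},
    {"tx": 0.0, "ty": 0.0, "tz": 0.0, "rx": 0.0, "ry": 0.0, "rz": 0.0, "claw": 0.0},
    {"tx": 0.0, "ty": 0.0, "tz": 0.0, "rx": 0.0, "ry": 0.0, "rz": 0.0, "claw": 0.0},
    {"tx": 0.0, "ty": 0.0, "tz": 0.0, "rx": 0.0, "ry": 0.0, "rz": 0.0, "claw": 0.0}
  ]
}}

```text
clock: 16.95
eef_pos: [581.5, -208.0, 114.1]
tool_rot: [-3.141, -0.001, 1.533]
force: [0.2, 0.2, -2.6]
width: 12.6
```

```bash
python3 -c "
from h import *
save('scene','s7.png');save('top','t7.png')
s=read_state();print(s['eef_pos'],s['tool_rot'],s['force'],s['torque'],s['width'])
a=cv2.imread('pics/s7.png')[150:270,140:300];b=cv2.imread('pics/t7.png')[120:220,225:385]
p=s['eef_pos']+[3.7,104.6,17.6]
print('collar',proj('scene',p)-[140,150],proj('top',p)-[225,120])
cv2.imwrite('pics/n.png',cv2.resize(np.vstack([a,b]),None,fx=2.7,fy=2.7,interpolation=2))"
```

```text
[ 581.56972746 -208.50682636  114.12074116] [-3.14144902e+00 -6.23426229e-04  1.53225104e+00] [-0.00634601  0.64468242 -1.06011711] [-0.02746401 -0.05024119 -0.02776446] 12.864051020644196
collar [73.33306586 58.75910737] [96.62982231 42.5825921 ]
```

View pics/n.png

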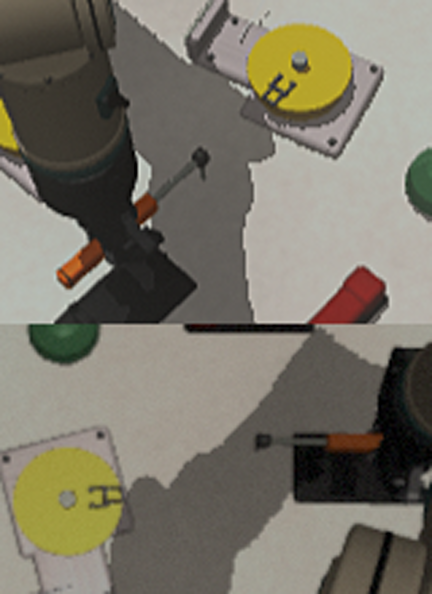

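The clip lies free on the reel, at about (104,172) in the lower panel of the crop. The pick is still in line, with the collar within 1 px of the prediction. I lower it into the slots.

>>> {"op": "apply_moves", "data": {
  "increments": [
    {"tx": 0.0, "ty": 0.0, "tz": -0.02, "rx": 0.0, "ry": 0.0, "rz": 0.0, "claw": 0.0},
    {"tx": 0.0, "ty": 0.0, "tz": -0.04, "rx": 0.0, "ry": 0.0, "rz": 0.0, "claw": 0.0},
    {"tx": 0.0, "ty": 0.0, "tz": -0.055, "rx": 0.0, "ry": 0.0, "rz": 0.0, "claw": 0.0},
    {"tx": 0.0, "ty": 0.0, "tz": -0.063, "rx": 0.0, "ry": 0.0, "rz": 0.0, "claw": 0.0},
    {"tx": 0.0, "ty": 0.0, "tz": -0.068, "rx": 0.0, "ry": 0.0, "rz": 0.0, "claw": 0.0},
    {"tx": 0.0, "ty": 0.0, "tz": -0.072, "rx": 0.0, "ry": 0.0, "rz": 0.0, "claw": 0.0},
    {"tx": 0.0, "ty": 0.0, "tz": -0.074, "rx": 0.0, "ry": 0.0, "rz": 0.0, "claw": 0.0},
    {"tx": 0.0, "ty": 0.0, "tz": -0.0755, "rx": 0.0, "ry": 0.0, "rz": 0.0, "claw": 0.0},
    {"tx": 0.0, "ty": 0.0, "tz": -0.0762, "rx": 0.0, "ry": 0.0, "rz": 0.0, "claw": 0.0},
    {"tx": 0.0, "ty": 0.0, "tz": -0.0762, "rx": 0.0, "ry": 0.0, "rz": 0.0, "claw": 0.0},
    {"tx": 0.0, "ty": 0.0, "tz": -0.0762, "rx": 0.0, "ry": 0.0, "rz": 0.0, "claw": 0.0}
  ]
}}

```text
clock: 18.15
eef_pos: [581.6, -209.9, 38.1]
tool_rot: [3.141, 0.0, 1.53]
force: [-0.3, 0.9, -1.0]
width: 12.9
```

```bash
python3 -c "
from h import *
s=read_state();print(s['eef_pos'],s['tool_rot'],s['force'],s['torque'],s['width'])"
```

```text
[ 581.63919007 -209.88381798   38.06820055] [3.14118116e+00 4.75998925e-05 1.53049862e+00] [-0.34230728  0.89466224 -0.97602861] [-0.05848781  0.0170117  -0.00777938] 12.90357597226445
```

>>> {"op": "apply_moves", "data": {
  "increments": [
    {"tx": 0.0, "ty": 0.0, "tz": -0.0005, "rx": 0.0, "ry": 0.0, "rz": 0.0, "claw": 0.0},
    {"tx": 0.0, "ty": 0.0, "tz": -0.0008, "rx": 0.0, "ry": 0.0, "rz": 0.0, "claw": 0.0},
    {"tx": 0.0, "ty": 0.0, "tz": -0.0008, "rx": 0.0, "ry": 0.0, "rz": 0.0, "claw": 0.0},
    {"tx": 0.0, "ty": 0.0, "tz": -0.0008, "rx": 0.0, "ry": 0.0, "rz": 0.0, "claw": 0.02},
    {"tx": 0.0, "ty": 0.0, "tz": -0.0008, "rx": 0.0, "ry": 0.0, "rz": 0.0, "claw": 0.03},
    {"tx": 0.0, "ty": 0.0, "tz": -0.0008, "rx": 0.0, "ry": 0.0, "rz": 0.0, "claw": 0.045},
    {"tx": 0.0, "ty": 0.0, "tz": -0.0008, "rx": 0.0, "ry": 0.0, "rz": 0.0, "claw": 0.06},
    {"tx": 0.0, "ty": 0.0, "tz": -0.0008, "rx": 0.0, "ry": 0.0, "rz": 0.0, "claw": 0.06},
    {"tx": 0.0, "ty": 0.0, "tz": -0.0008, "rx": 0.0, "ry": 0.0, "rz": 0.0, "claw": 0.06}
  ]
}}

```text
clock: 19.05
eef_pos: [581.5, -209.8, 37.0]
tool_rot: [-3.142, -0.0, 1.531]
force: [0.0, -1.3, 0.6]
width: 59.8
```

>>> {"op": "apply_moves", "data": {
  "increments": [
    {"tx": 0.0, "ty": 0.0, "tz": 0.02, "rx": 0.0, "ry": 0.0, "rz": 0.0, "claw": 0.06},
    {"tx": 0.0, "ty": 0.0, "tz": 0.06, "rx": 0.0, "ry": 0.0, "rz": 0.0, "claw": 0.06},
    {"tx": 0.0, "ty": 0.0, "tz": 0.11, "rx": 0.0, "ry": 0.0, "rz": 0.0, "claw": 0.06},
    {"tx": 0.0, "ty": 0.0, "tz": 0.16, "rx": 0.0, "ry": 0.0, "rz": 0.0, "claw": 0.06},
    {"tx": -0.04, "ty": -0.03, "tz": 0.2, "rx": 0.0, "ry": 0.0, "rz": 0.0, "claw": 0.06},
    {"tx": -0.08, "ty": -0.06, "tz": 0.2, "rx": 0.0, "ry": 0.0, "rz": 0.0, "claw": 0.06},
    {"tx": -0.12, "ty": -0.08, "tz": 0.2, "rx": 0.0, "ry": 0.0, "rz": 0.0, "claw": 0.06},
    {"tx": -0.12, "ty": -0.12, "tz": 0.2, "rx": 0.0, "ry": 0.0, "rz": 0.0, "claw": 0.06},
    {"tx": -0.12, "ty": -0.12, "tz": 0.2, "rx": 0.0, "ry": 0.0, "rz": 0.0, "claw": 0.06},
    {"tx": -0.12, "ty": -0.12, "tz": 0.2, "rx": 0.0, "ry": 0.0, "rz": 0.0, "claw": 0.06}
  ]
}}

```text
clock: 20.05
eef_pos: [461.1, -330.9, 237.2]
tool_rot: [3.141, 0.0, 1.528]
force: [0.7, 1.1, -0.0]
width: 60.2
```

```bash
python3 -c "
from h import *
save('scene','s8.png');save('top','t8.png')
s=read_state();print(s['clock'],s['eef_pos'],s['force'])
for n,f,nr in(('scene','s8.png',(186,254)),('top','t8.png',(360,170))):
    im=cv2.imread('pics/'+f)[:,:,::-1].copy();o=cc(masks(im)[1],nr);v,u=np.nonzero(o)
    P=np.array([unproj(n,p,60)[:2] for p in zip(u,v)]);print(n,P.mean(0),cv2.minAreaRect(P.astype(np.float32)))
a=cv2.imread('pics/s8.png')[140:310,130:320];b=cv2.imread('pics/t8.png')[100:230,225:415]
cv2.imwrite('pics/o.png',cv2.resize(np.vstack([a,b]),None,fx=2,fy=2,interpolation=2))"
```

```text
20.15 [ 462.22386534 -328.66434958  236.79061397] [ 0.5336781   0.05129877 -0.32080666]
scene [ 580.61262317 -209.70655045] ((580.5748291015625, -209.4022216796875), (98.8029556274414, 14.443881034851074), 87.62891387939453)
top [ 581.08598034 -211.66743968] ((580.9292602539062, -210.75186157226562), (98.3382568359375, 12.808876991271973), 89.22746276855469)
```

View pics/o.png

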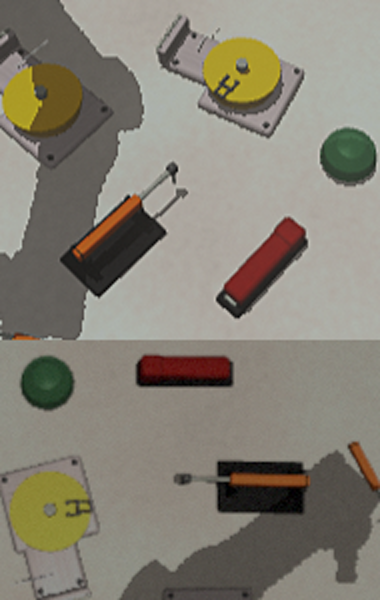

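The pick is back within 1 mm of where it started. One quick numeric check of the clip's distance, then I hand in.

```bash
python3 -c "
from h import *
sp=np.array([548.2,67.7])
for n,f in(('top','t8.png'),('scene','s8.png')):
    g=cv2.cvtColor(cv2.imread('pics/'+f),6).astype(float)
    Y,X=np.mgrid[0:384,0:512]
    W=np.array([unproj(n,p,47)[:2] for p in zip(X[150:220,220:300].ravel(),Y[150:220,220:300].ravel())])
    G=g[150:220,220:300].ravel(); d=np.hypot(*(W-sp).T); i=(d<48)&(d>14)&(W[:,1]<sp[1]-8)&(abs(W[:,0]-sp[0])<18)
    med=np.median(G[i]); k=i&(G<.8*med); r=W[k]-sp
    print(n,k.sum(),r.mean(0),r.min(0),r.max(0))
"
```

```text
Traceback (most recent call last):
  File "h.py", line 9, in unproj
    K,o,R=cam(n); u,v=uv; d=R@np.array([(u-K[0,2])/K[0,0],-(v-K[1,2])/K[1,1],-1.]); return o+d*(z-o[2])/d[2]
          ~~~^^^
  File "h.py", line 7, in cam
    c=calibration(n); return np.array(c['camera_matrix']),np.array(c['origin']),Ro.from_euler('xyz',c['attitude']).as_matrix()
ValueError: time passes only in moves, steps and waits
```

```bash
sed -i 's/^def cam/import functools\n@functools.cache\ndef cam/' h.py; python3 -c "
from h import *
sp=np.array([548.2,67.7])
for n,f in(('top','t8.png'),('scene','s8.png')):
    g=cv2.cvtColor(cv2.imread('pics/'+f),6).astype(float)
    Y,X=np.mgrid[0:384,0:512]
    W=np.array([unproj(n,p,47)[:2] for p in zip(X[150:220,220:300].ravel(),Y[150:220,220:300].ravel())])
    G=g[150:220,220:300].ravel(); d=np.hypot(*(W-sp).T); i=(d<60)&(d>14)&(W[:,1]<sp[1]-8)&(abs(W[:,0]-sp[0])<18)
    med=np.median(G[i]); k=i&(G<.75*med); r=W[k]-sp
    print(n,k.sum(),r.mean(0),r.min(0),r.max(0))
"
```

```text
top 61 [  3.22263    -38.59046567] [ -6.79409401 -55.23326559] [ 11.41712484 -22.07241221]
scene 81 [  3.98704068 -42.07346605] [-17.20801842 -59.67122614] [ 17.10648187 -18.18592509]
```

```bash
python3 -c "
from cell import *
print(finish_job())"
```

```text
the job is handed in; nothing more can be done
None
```

The clip is out of the spindle's groove and lying free on the yellow reel, the pick is back in its cradle, and I handed the job in at about 20 s of the 51 s allowed.

- **Prying:** I felt for the reel with the hook's tip at about 3 N. The pull read about 7 N at the wrist (perhaps 8–9 N from its torque) before the clip gave way.
- **Clip:** the top view puts its origin about 30 mm from the spindle axis (20–52 mm allowed). It lies flat, with its outer end about 3 mm past the reel's edge.
- **Pick:** its handle is within about 1 mm of where it first lay and is let go. The two views give 87.6° and 89.2° for its direction, against 87.3–88.1° at the start, so it is well within the 7° allowed.
- **Surroundings:** the gripper is clear of everything. In the last picture the stapler and paperweight stand where they were. I did not check the jar and storage box again, but the arm never went near them after the first approach.
- **Failed or disagreed:** the first move call was refused as a bad value, before anything moved. One check script also failed on too many calibration calls and was rerun. In the scene view the mask used to measure the clip also picked up the reel's edge, so the 30 mm rests on the top view alone. The pictures do not show the clip's height directly.

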